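# Switch on and zero the bench scale under an empty bowl

## Task

The empty bowl is already on the soap maker's bench scale: switch the scale on by pushing down the raised far end of its rocker switch, and only then press the long bar key down to zero the scale and let it come up again. Push gently with the fingertips, never harder than 25 N; never press the round or the square key, do not press the bar key before the scale is on, and leave the bowl and everything else on the table where it stands. Nothing is to be picked up; finish with the hand clear.

Things in the scene. Friction and masses are not known exactly. Their poses are not given: they have to be found in the camera images.
- scale: white bench scale, fixed, 280 (x) x 290 (y) mm; origin: centre of its underside, on the table; front -x. Steel pan to the rear, top 45 mm high. The front strip (34 mm high, a flush display behind it) has four black controls on metal surrounds in a row along y, at x = -109, y = -96, -32, 32, 96 mm, in varying order
- rocker_far (a point): push point on the far half of the rocker switch (42 mm along the scale's x, 22 mm along y; the only control with a V-shaped top), on its upper face, 15 mm from its middle towards the pan. Off: near half level, far half sloping up, this point 50 mm above the table; on: far half level, this point 44 mm above the table. It turns with the rocker
- rocker (a joint): tilt of the rocker switch, rad: 0 to 0.06 at the start (off), 0.4 fully on against its stop; counts as on above 0.3. It grows as the far end goes down, stiff (about 2 N at rocker_far), and stays where it is left.
- bar_key_top (a point): middle of the top of the long bar key (the zero key): 16 mm along the scale's x, 40 mm along its y; top 48 mm above the table when up; axes as the scale's
- bar_key (a joint): how far the bar key is down, m: 0 up, 0.006 fully down; counts as pressed beyond 0.004. 6 mm travel on a spring (starts to move at 1.5 N, fully down at 5 N), springs back when released.
- round_key_top (a point): middle of the top of the round key, diameter 24 mm, 48 mm above the table: not to be pressed
- round_key (a joint): how far the round key is down, m. 6 mm travel on a spring (starts to move at 1.5 N, fully down at 5 N), springs back when released.
- square_key_top (a point): middle of the top of the square key, 22 x 22 mm, 48 mm above the table: not to be pressed
- square_key (a joint): how far the square key is down, m. 6 mm travel on a spring (starts to move at 1.5 N, fully down at 5 N), springs back when released.
- bowl: empty steel bowl standing loose on the scale's pan, rim diameter 116 mm, 50 mm high (rim 95 mm above the table); origin: centre of its underside, z up
- dye_bottle: small amber bottle with a white cap standing at the right of the scale's front, diameter 30 mm, 75 mm high; origin: centre of its underside, z up
- scent_bottle: small white bottle with a black cap standing at the left of the scale's front, diameter 34 mm, 85 mm high; origin: centre of its underside, z up
- spatula: flat wooden spatula 220 mm long, up to 42 mm wide and 8 mm thick, lying on the table in front of the scale; origin on its underside, x along it
- jug: clear plastic jug with a handle at the left of the table, 90 mm across without the handle, 105 mm high; origin: centre of its underside, z up
- pot_lid: steel saucepan lid with a knob, lying at the right of the table, diameter 176 mm, 46 mm high; origin: centre of its underside, z up

How it is judged:
On the way, in this order (a step that is already met when the one before it is completed fails the run):
1. the rocker switch is on, its far end pushed down (value of joint rocker above 0.3 rad), for 0.1 s.
2. the bar key is pressed down (value of joint bar_key above 0.004 m), for 0.1 s.
At the end, for the whole second after the job is handed in: The rocker switch is on (over 0.3 rad), the bar key has been pressed (over 4 mm) and is up again, the round and square keys are up (all keys within 1.5 mm), and the bowl and all other things are upright and within 15 mm of where they began (value of joint rocker above 0.3 rad and value of joint each of bar_key, round_key, square_key below 0.0015 m and distance of each of bowl, dye_bottle, scent_bottle, spatula, jug, pot_lid from where it was at the start of the episode below 0.015 m and angle between each of bowl, dye_bottle, scent_bottle, jug's own z axis and vertical below 0.2 rad and linear speed of bowl below 0.01 m/s); the robot touches nothing.
It fails at once if the bar key is pressed (over 2 mm) before the scale is on (value of joint bar_key above 0.002 m and value of joint rocker below 0.3 rad).
It fails at once if the round or the square key is pressed (over 2 mm) (value of joint any of round_key, square_key above 0.002 m).
It fails at once if the fingers or the arm push on anything with more than 25 N (contact force between any of the fingers, the arm and anything else above 25 N).
It fails at once if the bowl or another loose thing is shifted, lifted (over 15 mm) or tipped over (distance of any of bowl, dye_bottle, scent_bottle, spatula, jug, pot_lid from where it was at the start of the episode above 0.015 m or angle between any of bowl, dye_bottle, scent_bottle, jug's own z axis and vertical above 0.35 rad).
It also fails if it takes over 45 s, if anything falls off the work surface, if the arm or the gripper's body presses on something with over 40 N, if the wrist force passes 120 N, or if a joint passes its speed limit or range.

## Robot

A 6-joint arm with a two-finger parallel gripper is mounted at the origin on the work surface. World frame = base frame: x ahead of the robot, y to its left, z up, the work surface at z = 0. Lengths are in m, angles in rad, forces in N, time in s.
With the tool pointing down it reaches from about 0.375 to 0.975 m from the base axis. Payload 3.8 kg.
Tool frame: the origin (TCP) lies at the very end of the fingers, on their centre line; the grasp point (between the pads) lies 19 mm behind it; z points along the fingers, y is the line along which they close (so a half turn about z gives the same grasp; the last joint's range is limited). The gripper opens to 85 mm and grips with 20 to 120 N. Pads are 22 mm wide; open, the fingers measure 114 mm over their backs; the gripper's body (76 mm by 85 mm) begins 54 mm behind the grasp point. The pads swing forward as they close: fully open they stand 13 mm farther back than shut.
Start: joints at [1.139, 0.264, 1.604, -0, 1.274, -0.037], TCP at [0.26, 0.623, 0.231] pointing down, gripper open.
Joint ranges: [-2.63, 2.63], [-0.94, 2.18], [0.31, 2.57], [-1.31, 4.45], [0, 2.66], [-2.55, 2.55]. Speed limits (rad/s): [2.57, 2.57, 3.14, 3.14, 3.14, 3.14].

## Interface

Orientations are given as a rotation vector (axis times angle).
In Python, from workcell import * gives the robot as it stands.
- The arm moves only by the shell command python3 -m crank 'ROWS' [OPENING] [FORCE]. ROWS is JSON, a list that holds one entry, the list of rows, each a list of 6 numbers: the shift along the tool's x, y, z in cm, then the turn, a rotation vector about the tool's x, y, z in rad. In form: [[[dx, dy, dz, ax, ay, az], ...]]. A call has 1 to 8 rows; each row shifts and turns the commanded pose from where the row before left it, along the tool's axes as they then stand; what a row does not reach is not made up. A row lasts 1/12 s, in which the tool goes at most 41.7 mm and 7.16 degrees, less where a joint would pass 70% of its speed; a pose out of reach is approached as far as the arm can. A call with a gripper value outside its range is refused whole. OPENING is the finger opening in cm, from 0 to 8.54, set as the call begins (- or left out, the last holds). The fingers move at their own pace and stop on an object; FORCE is the grip in N (left out, the last holds). Time passes only in rows, so rows that do not move let the fingers close. It gives the time, the measured TCP pose, the force, the opening and the grip force at its end, in the units of the state.
- read_state(): the state, without advancing time (a new reading comes with each control period).
- read_camera(name): name is "scene" or "side" or "wrist"; returns the picture (384x512x3 uint8, blue, green, red); there is no depth.
- camera_model(name): a dict with "camera_matrix" (3x3 intrinsics, pixels), "R" (3x3) and "t" (3): a world point X has camera coordinates R X + t. Camera axes: x right, y down, z forward; pixel columns grow to the right and rows downward; lengths in m; the calibration is good to about 2 mm. A picture is of the moment at which its call begins: read the wrist's pose just before it. camera_model takes no time and is no camera call; for the wrist camera it gives the pose at the moment of the call.
- finish_job(): hands the job in; it is judged then, once.
The state is a dict: "time": time; "q": joint angles; "joint_vel": joint speeds; "joint_torque": joint torques, N m; "tool_pos": TCP position; "tcp_rot": TCP orientation; "wrist_force": force on the tool from outside, world axes, zero at the start; "torque": the same for the moment, N m; "width": opening from 0.0 (shut) to 1.0 (fully open); "grip_force": force on a finger pad.
Only numpy, scipy, OpenCV 4.12 (cv2) and the standard library are available. Lean on these libraries where they do the work, as an engineer would, in place of code of your own. Each camera call takes 0.05 s, during which the arm holds its last target. There are 200 camera calls.

## Working session

There is one attempt and no reset: what is moved stays moved. The work goes in short steps, Python scripts to look and compute and a shell command to move; the robot and the scene stay as the last step left them, time stands still between calls to the robot, and variables do not carry over. Pictures are saved under pics/ and viewed, at most 10 in all, crops included, and the job is handed in when it is done.

```bash
mkdir -p pics
python3 - <<'E'
from workcell import *
import cv2,numpy as np
s=read_state();print(s['tool_pos'],s['tcp_rot'],s['time'])
a=read_camera("scene");b=read_camera("side");
cv2.imwrite('pics/scene.png',a);cv2.imwrite('pics/side.png',b)
cv2.imwrite('pics/both.png',np.hstack([cv2.resize(a,(800,600))]))
for n in("scene","side"):
    m=camera_model(n);print(n,-m['R'].T@m['t'],m['R'][2])
E
```

```text
[0.25931791 0.62240242 0.2299265 ] [-0.61600069 -3.08009572  0.00351273] 0.0
scene [1.0346734  0.8511752  0.78462798] [-0.42013339 -0.69898622 -0.57871082]
side [-0.22682954 -0.7851675   0.83125749] [ 0.55979     0.58318827 -0.5886651 ]
```

View pics/both.png

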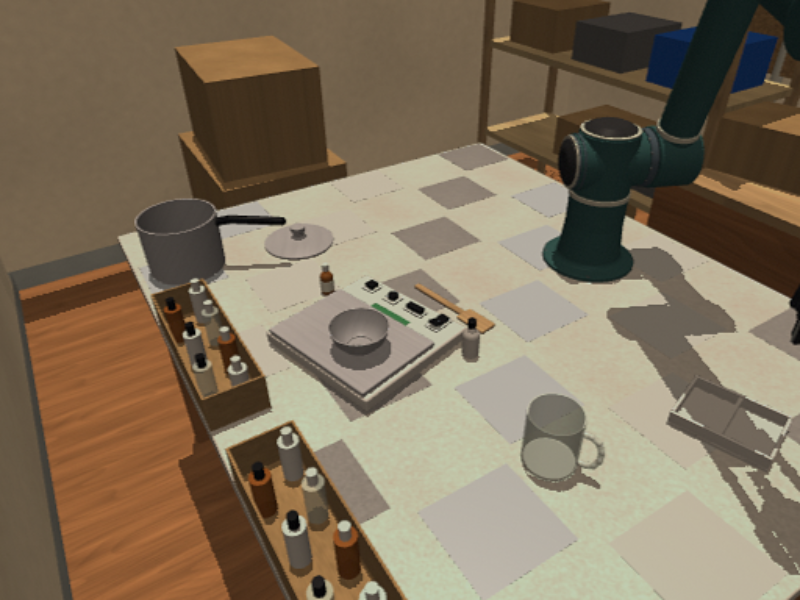

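View pics/side.png

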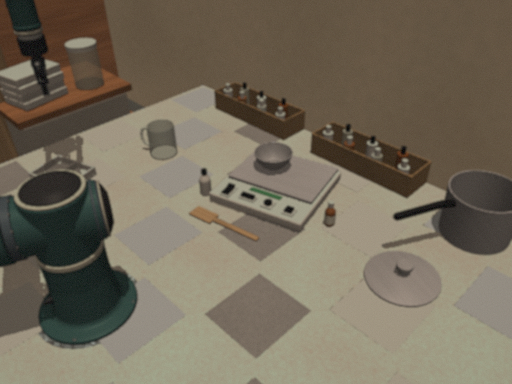

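The scene view shows the scale around (365,335) with its four controls at (372,285), (393,296), (414,308) and (438,320) in the enlarged picture. In the side view they are at about (228,188), (247,196), (268,203) and (289,209). Next I'll zoom in on both and segment the dark blobs.

```bash
cat > h.py <<'E'
import cv2,numpy as np
from workcell import *
def tri(uvs,names):
    A=[];b=[]
    for uv,m in zip(uvs,names):
        P=m['camera_matrix']@np.c_[m['R'],m['t']]
        for k in (0,1):
            r=uv[k]*P[2]-P[k]; r=r/np.linalg.norm(r[:3]); A.append(r[:3]);b.append(-r[3])
    x,res,_,_=np.linalg.lstsq(np.array(A),np.array(b),rcond=None);return x
def onplane(uv,m,z):
    d=m['R'].T@np.linalg.solve(m['camera_matrix'],[uv[0],uv[1],1]);c=-m['R'].T@m['t'];return c+d*(z-c[2])/d[2]
def blobs(im,x0,y0,x1,y1,th,lo=8,hi=300):
    g=im[y0:y1,x0:x1].max(2); n,l,st,c=cv2.connectedComponentsWithStats((g<th).astype(np.uint8))
    return [(c[i][0]+x0,c[i][1]+y0,st[i][4]) for i in range(1,n) if lo<st[i][4]<hi]
E
python3 - <<'E'
from h import *
a=cv2.imread('pics/scene.png');b=cv2.imread('pics/side.png')
A=a[170:220,225:310];B=b[165:225,205:310]
cv2.imwrite('pics/crop.png',np.vstack([cv2.resize(A,(680,280),interpolation=cv2.INTER_NEAREST),cv2.resize(B,(680,320),interpolation=cv2.INTER_NEAREST)]))
print(np.round(blobs(a,225,170,300,215,60),1));print(np.round(blobs(b,215,175,300,220,60),1))
ms,md=camera_model('scene'),camera_model('side')
for u,v in [((238,182.5),(289,209.5)),((251.5,190),(268,203)),((265,197.5),(247.5,196)),((281,205),(228.5,188))]:
    print(np.round(tri([u,v],[ms,md]),4),np.round(onplane(u,ms,.048),3),np.round(onplane(v,md,.048),3))
E
```

```text
[[237.5 181.6  34. ]
 [251.3 189.   28. ]
 [265.3 196.7  52. ]
 [280.8 204.7  58. ]]
[[228.3 188.5  57. ]
 [247.6 195.4  43. ]
 [267.5 202.   26. ]
 [288.6 209.3  34. ]]
[ 0.5264 -0.1274  0.0386] [ 0.532 -0.114  0.048] [ 0.519 -0.136  0.048]
[ 0.5094 -0.0661  0.0373] [ 0.516 -0.052  0.048] [ 0.501 -0.076  0.048]
[ 0.4937 -0.0044  0.038 ] [0.501 0.007 0.048] [ 0.484 -0.014  0.048]
[0.4773 0.0589 0.042 ] [0.48  0.066 0.048] [0.474 0.051 0.048]
```

View pics/crop.png

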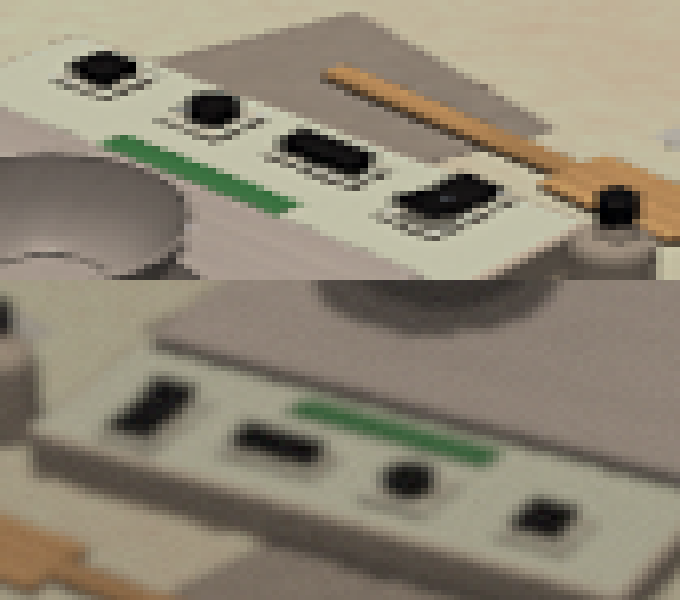

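Left to right the controls are rocker, bar, round and square. The scale's yaw is about 15° and the row spacing is about 64 mm, as specified. I'll move over it for a close look.

Run:
```python
from h import *
from scipy.spatial.transform import Rotation as R
s=read_state();T=R.from_rotvec(s['tcp_rot']).as_matrix();print(np.round(T,3))
m=camera_model('wrist');c=-m['R'].T@m['t'];print('cam in tool',np.round(T.T@(c-s['tool_pos']),3),np.round((m['R']@T),2),m['camera_matrix'][0,0])
tgt=np.array([.44,.03,.25]);print('shift in tool cm',np.round(100*T.T@(tgt-s['tool_pos']),1))
# rough positions of loose things
ms=camera_model('scene');md=camera_model('side')
for n,u,v in [('scent',(301.5,207),(204,172)),('jug',(355,257),(162,125))]: print(n,np.round(tri([u,v],[ms,md]),3))
```

```text
[[-0.923  0.385 -0.001]
 [ 0.385  0.923 -0.002]
 [ 0.    -0.002 -1.   ]]
cam in tool [ 0.077  0.001 -0.142] [[-0.    1.    0.  ]
 [-0.95 -0.   -0.3 ]
 [-0.3  -0.    0.95]] 278.54112854924705
shift in tool cm [-39.5 -47.7  -1.9]
scent [0.454 0.134 0.073]
jug [0.498 0.395 0.111]
```

```bash
python3 -m crank '[[[-2.5,-3,0,0,0,0],[-2.5,-3,0,0,0,0],[-2.5,-3,0,0,0,0],[-2.5,-3,0,0,0,0],[-2.5,-3,0,0,0,0],[-2.5,-3,0,0,0,0],[-2.5,-3,0,0,0,0],[-2.5,-3,0,0,0,0]]]' 0 20
python3 -m crank '[[[-2.5,-3,0,0,0,0],[-2.5,-3,0,0,0,0],[-2.5,-3,0,0,0,0],[-2.5,-3,0,0,0,0],[-2.5,-3,0,0,0,0],[-2.5,-3,0,0,0,0],[-2.5,-3,0,0,0,0],[-2.5,-3,0,0,0,0]]]'
python3 -m crank '[[[0,0,0,0,0,-0.11],[0,0,0,0,0,-0.11],[0,0,0,0,0,-0.11],[0,0,0,0,0,-0.11],[0,0,0,0,0,-0.11],[0,0,0,0,0,-0.1],[0,0,0,0,0,0],[0,0,0,0,0,0]]]'
python3 - <<'E'
from h import *
m=camera_model('wrist');a=read_camera('wrist');cv2.imwrite('pics/w1.png',a);np.save('w1.npy',m,allow_pickle=True)
s=read_state();print(s['tool_pos'],s['tcp_rot'],s['wrist_force'],s['q'])
E
```

```text
time: 0.77
tool_pos: [0.3517, 0.3226, 0.2308]
tcp_rot: [-0.615, -3.081, 0.001]
wrist_force: [1.0, 0.2, 0.3]
width: 0.0
grip_force: 0.0
time: 1.43
tool_pos: [0.444, 0.0242, 0.2311]
tcp_rot: [0.616, 3.081, 0.0]
wrist_force: [0.5, -0.4, 0.4]
width: 0.001
grip_force: 0.0
time: 2.1
tool_pos: [0.4439, 0.0261, 0.2309]
tcp_rot: [0.395, -3.116, -0.0]
wrist_force: [-0.4, -0.4, -0.2]
width: 0.002
grip_force: 0.0
[0.44397663 0.02615551 0.23099751] [ 3.95481987e-01 -3.11607761e+00 -1.04454095e-04] [0.81052791 0.61153941 0.09742162] [ 2.82595557e-03 -1.84199445e-01  2.06942312e+00  2.26192282e-06
  1.25689191e+00 -1.82045440e+00]
```

View pics/w1.png

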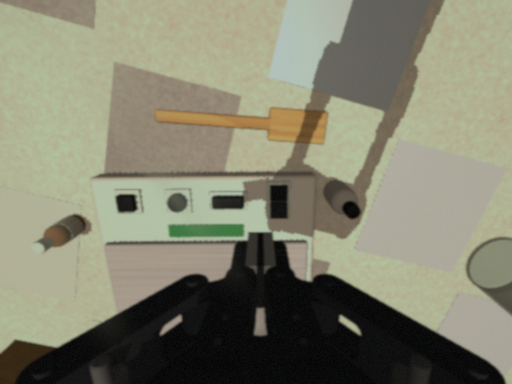

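The wrist view shows the rocker at about (279,202), the bar at (228,202), round at (177,202) and square at (126,203). The pan and far side are toward the bottom of the image. A second wrist viewpoint will give me heights.

```bash
python3 -m crank '[[[0,3,0,0,0,0],[0,3,0,0,0,0],[0,2,0,0,0,0],[0,0,0,0,0,0],[0,0,0,0,0,0]]]'
python3 - <<'E'
from h import *
m=camera_model('wrist');a=read_camera('wrist');cv2.imwrite('pics/w2.png',a);np.save('w2.npy',m,allow_pickle=True)
s=read_state();print(s['tool_pos'],s['tcp_rot'])
m1=np.load('w1.npy',allow_pickle=True).item();w1=cv2.imread('pics/w1.png')
def g(im,m):
    # search window: reprojected strip region
    out=[]
    for p in [(.477,.059,.04),(.494,-.004,.04),(.509,-.066,.04),(.526,-.127,.04)]:
        c=m['R']@np.array(p)+m['t'];c=m['camera_matrix']@c/c[2];x,y=c[:2].astype(int)
        w=im[max(y-26,0):y+27,max(0,x-22):x+23].max(2);mk=(w<(45 if p[1]<.05 else 32)).astype(np.uint8)
        n,l,st,ce=cv2.connectedComponentsWithStats(mk)
        L=[(*np.round(ce[i]+[max(0,x-22),max(y-26,0)],1),*(st[i]+[max(0,x-22),max(y-26,0),0,0,0])) for i in range(1,n) if st[i][4]>60]
        L.sort(key=lambda t:abs(t[0]-x)+abs(t[1]-y));out.append(L[0] if L else None);print((x,y),[tuple(map(float,q)) for q in L])
    return out
A=g(w1,m1);B=g(a,m)
for p,q in zip(A,B):
    if p and q: print(np.round(tri([p[:2],q[:2]],[m1,m]),4),np.round(onplane(p,m1,.048),4),np.round(onplane(q,m,.048),4))
E
```

```text
time: 2.57
tool_pos: [0.4238, 0.1042, 0.2312]
tcp_rot: [0.401, -3.116, 0.001]
wrist_force: [0.7, 1.0, -0.2]
width: -0.001
grip_force: 0.0
[0.4239766  0.10355791 0.23122377] [ 4.00064872e-01 -3.11599104e+00  9.62180106e-04]
(np.int64(278), np.int64(200)) [(278.4, 200.7, 271.0, 186.0, 16.0, 31.0, 454.0)]
(np.int64(226), np.int64(201)) [(228.8, 201.7, 214.0, 197.0, 29.0, 11.0, 284.0)]
(np.int64(176), np.int64(200)) []
(np.int64(126), np.int64(201)) [(126.1, 202.9, 117.0, 195.0, 19.0, 16.0, 252.0)]
(np.int64(214), np.int64(200)) []
(np.int64(163), np.int64(200)) [(154.4, 201.9, 149.0, 197.0, 15.0, 10.0, 110.0)]
(np.int64(112), np.int64(200)) [(112.8, 201.5, 104.0, 194.0, 19.0, 16.0, 240.0)]
(np.int64(63), np.int64(200)) [(63.2, 201.5, 53.0, 194.0, 20.0, 16.0, 244.0)]
[ 4.758e-01 -1.000e-04  8.910e-02] [ 0.4907 -0.0013  0.048 ] [ 0.4945 -0.0124  0.048 ]
[ 0.5287 -0.1286  0.0373] [ 0.524  -0.1243  0.048 ] [ 0.5227 -0.1219  0.048 ]
```

View pics/w2.png

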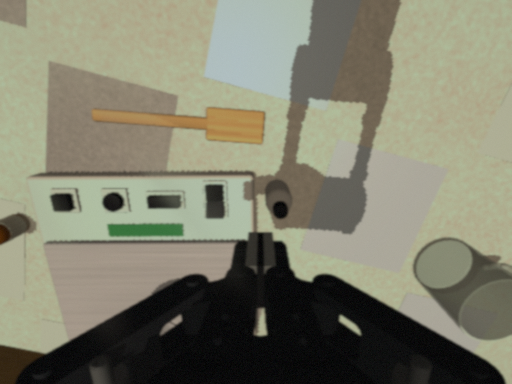

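View 2 shows the rocker at about (215,201) and the bar at (165,201), with reflective tops. I'll use a higher threshold.

Run:
```python
from h import *
M=[np.load(f'w{i}.npy',allow_pickle=True).item() for i in(1,2)];I=[cv2.imread(f'pics/w{i}.png') for i in(1,2)]
C=[[(279,202),(228,202),(177,202),(126,203)],[(215,201),(165,201),(113,202),(63,202)]]
res=[]
for im,cs,ths in zip(I,C,[(50,70,95,70),(120,150,110,90)]):
    r=[]
    for (x,y),th in zip(cs,ths):
        w=cv2.resize(im[y-24:y+25,x-21:x+22].max(2),None,fx=4,fy=4,interpolation=cv2.INTER_CUBIC);n,l,st,ce=cv2.connectedComponentsWithStats((w<th).astype(np.uint8))
        i=l[96,84] or 1+np.argmax(st[1:,4]);b=st[i][:4]/4;q=(x-21+b[0]+b[2]/2-.5,y-24+b[1]+b[3]/2-.5);r.append(q);print(np.round(q,1),b[2:])
    res.append(r)
for p,q in zip(*res): print(np.round(tri([p,q],M),4),np.round(onplane(p,M[0],.047),4),np.round(onplane(q,M[1],.047),4))
P=[(onplane(p,M[0],.047)+onplane(q,M[1],.047))/2 for p,q in zip(*res)]
d=P[0]-P[3];print('len',np.linalg.norm(d),'yaw',np.arctan2(-d[0],d[1]),[np.linalg.norm(P[i]-P[i+1]) for i in range(3)])
```

```text
[278.5 201.2] [16.5 32.5]
[228.  201.8] [31. 12.]
[176.8 202.2] [18.5 17.5]
[126.2 202.9] [20.   16.75]
[214.6 201. ] [19.75 34.  ]
[164.  201.4] [36.   14.75]
[113.  201.5] [21.5 19. ]
[ 62.2 201.9] [23.5  17.25]
[0.4769 0.0591 0.0415] [0.4751 0.0583 0.047 ] [0.4748 0.0596 0.047 ]
[ 0.4931 -0.0024  0.0426] [ 0.4913 -0.0023  0.047 ] [ 0.4912 -0.0012  0.047 ]
[ 0.5101 -0.065   0.0416] [ 0.5079 -0.0638  0.047 ] [ 0.5075 -0.0626  0.047 ]
[ 0.5261 -0.1261  0.0432] [ 0.5244 -0.1245  0.047 ] [ 0.524  -0.1236  0.047 ]
len 0.189522827257373 yaw 0.26289204161923796 [np.float64(0.06283892897275313), np.float64(0.06359494193225876), np.float64(0.0630892193598851)]
```

```bash
python3 -m crank '[[[-1.9,-1.9,0,0,0,0],[-1.8,-1.9,0,0,0,0],[-1.8,-1.8,0,0,0,0],[0,0,3,0,0,0],[0,0,3,0,0,0],[0,0,3,0,0,0],[0,0,2,0,0,0],[0,0,0,0,0,0]]]'
python3 - <<'E'
from h import *
ms=camera_model('scene');print('bowl rim',np.round(onplane((229,210),ms,.095),3))
s=read_state();print(s['tool_pos'],s['tcp_rot'],s['wrist_force'])
E
```

```text
time: 3.28
tool_pos: [0.4873, 0.0616, 0.1161]
tcp_rot: [0.395, -3.107, -0.0]
wrist_force: [-0.2, 0.2, -1.0]
width: -0.005
grip_force: 0.0
bowl rim [0.654 0.056 0.095]
[0.4873463  0.06162712 0.11606348] [ 3.94768579e-01 -3.10663788e+00 -1.61340859e-04] [-0.24209047  0.20718136 -0.95530687]
```

```bash
python3 -m crank '[[[-0.3,0,2,0,0,0],[0,0,2,0,0,0],[0,0,1,0,0,0],[0,0,0,0,0,0],[0,0,0,0,0,0],[0,0,0,0,0,0]]]'
python3 - <<'E'
from h import *
s=read_state();print(s['tool_pos'],s['tcp_rot'],s['wrist_force'])
w=read_camera('wrist');a=read_camera('scene');b=read_camera('side')
A=a[160:230,225:325];B=b[145:225,190:310]
cv2.imwrite('pics/c2.png',np.hstack([cv2.resize(w[100:384,100:420],(400,355)),np.vstack([cv2.resize(A,(400,280)),cv2.resize(B,(400,270))])[:355]]) if 0 else np.hstack([cv2.resize(w[100:384,100:420],(380,550)),np.vstack([cv2.resize(A,(400,280)),cv2.resize(B,(400,270))])]))
E
```

```text
time: 3.78
tool_pos: [0.4955, 0.0639, 0.0728]
tcp_rot: [-0.399, 3.114, -0.0]
wrist_force: [-0.0, 0.1, 1.1]
width: 0.001
grip_force: 0.0
[0.4955059  0.06386537 0.07276891] [-3.98816761e-01  3.11398765e+00 -2.75225941e-04] [-0.02177968  0.07843542  1.07819015]
```

View pics/c2.png

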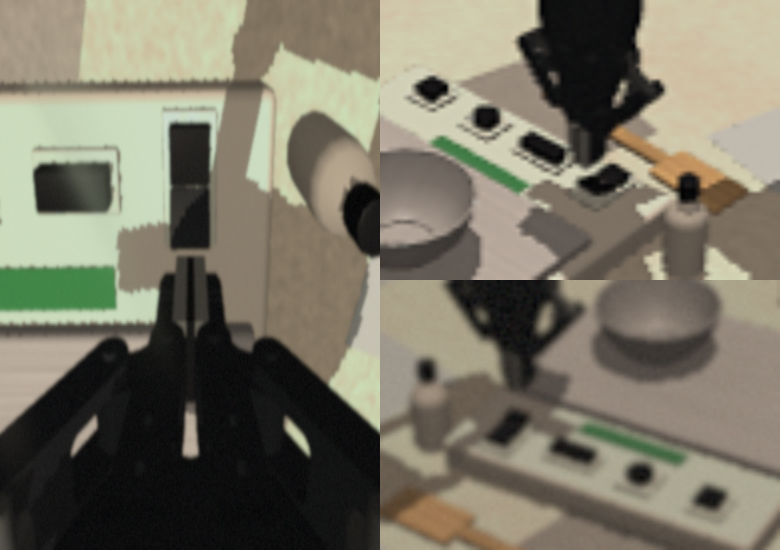

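The tips line up with the rocker in y and sit about 20 mm past its middle. I'll come back 3 mm and then push down gently.

```bash
python3 -m crank '[[[0.3,0,0.8,0,0,0],[0,0,0.8,0,0,0],[0,0,0.4,0,0,0],[0,0,0,0,0,0],[0,0,0,0,0,0],[0,0,0,0,0,0]]]'
python3 -m crank '[[[0,0,0.15,0,0,0],[0,0,0.15,0,0,0],[0,0,0,0,0,0],[0,0,0,0,0,0]]]'
```

```text
time: 4.43
tool_pos: [0.4912, 0.0632, 0.051]
tcp_rot: [0.4, -3.115, -0.0]
wrist_force: [0.7, -0.2, 0.1]
width: 0.0
grip_force: 0.0
time: 4.77
tool_pos: [0.4916, 0.0633, 0.0484]
tcp_rot: [-0.4, 3.116, -0.0]
wrist_force: [0.4, 0.0, -0.1]
width: -0.002
grip_force: 0.3
```

```bash
python3 -m crank '[[[0,0,0.15,0,0,0],[0,0,0.15,0,0,0],[0,0,0,0,0,0],[0,0,0,0,0,0]]]'
python3 -m crank '[[[0,0,0.1,0,0,0],[0,0,0,0,0,0],[0,0,0,0,0,0]]]'
```

```text
time: 5.1
tool_pos: [0.4915, 0.0632, 0.0453]
tcp_rot: [-0.4, 3.116, -0.0]
wrist_force: [1.0, 0.2, 1.3]
width: 0.0
grip_force: 0.5
time: 5.35
tool_pos: [0.4914, 0.0632, 0.0442]
tcp_rot: [0.4, -3.116, 0.0]
wrist_force: [1.3, 0.0, 0.4]
width: -0.001
grip_force: 0.5
```

```bash
python3 -m crank '[[[0,0,0.1,0,0,0],[0,0,0,0,0,0],[0,0,0,0,0,0]]]'
python3 -m crank '[[[0,0,0.05,0,0,0],[0,0,0,0,0,0],[0,0,0,0,0,0]]]'
```

```text
time: 5.6
tool_pos: [0.4914, 0.0632, 0.044]
tcp_rot: [0.4, -3.116, 0.0]
wrist_force: [-2.0, -0.8, 7.4]
width: -0.002
grip_force: 3.6
time: 5.85
tool_pos: [0.4914, 0.0632, 0.0439]
tcp_rot: [0.4, -3.116, 0.0]
wrist_force: [-2.9, -0.1, 10.9]
width: -0.0
grip_force: 5.4
```

It stopped at 44 mm with about 11 N, as expected for fully on. I'll lift, move over the bar key and look.

```bash
python3 -m crank '[[[0,0,-1,0,0,0],[0,0,-2,0,0,0],[0,0,-1,0,0,0],[0.5,-2.1,0,0,0,0],[0.5,-2.1,0,0,0,0],[0.6,-2.1,0,0,0,0],[0,0,0,0,0,0],[0,0,0,0,0,0]]]'
python3 - <<'E'
from h import *
s=read_state();print(s['tool_pos'],s['tcp_rot'],s['wrist_force'])
w=read_camera('wrist');a=read_camera('scene');b=read_camera('side')
A=a[160:230,225:325];B=b[145:225,190:310]
cv2.imwrite('pics/c3.png',np.hstack([cv2.resize(w[100:384,100:420],(380,550)),np.vstack([cv2.resize(A,(400,280)),cv2.resize(B,(400,270))])]))
E
```

```text
time: 6.52
tool_pos: [0.4917, -0.0024, 0.0829]
tcp_rot: [-0.396, 3.116, 0.0]
wrist_force: [0.3, 0.7, -0.6]
width: -0.002
grip_force: 0.0
[ 0.49172364 -0.00244451  0.08291473] [-3.96172101e-01  3.11643190e+00  2.78920696e-04] [ 0.3419764   0.73269688 -0.59484791]
```

View pics/c3.png

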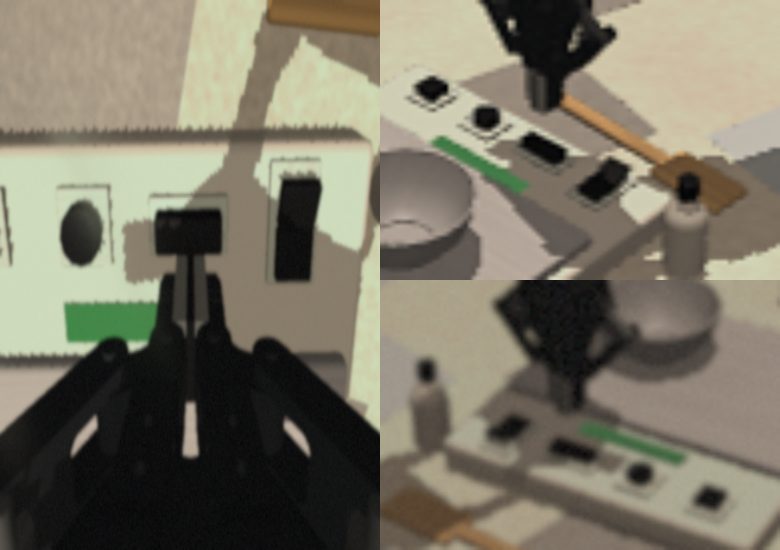

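The rocker now stands with its near end raised, so it is on. The tips are centred over the bar key in the wrist crop at (188,230). Pressing now.

```bash
python3 -m crank '[[[0,0,1.2,0,0,0],[0,0,1.2,0,0,0],[0,0,0.8,0,0,0],[0,0,0.3,0,0,0],[0,0,0.2,0,0,0],[0,0,0,0,0,0],[0,0,0,0,0,0]]]'
python3 -m crank '[[[0,0,0.15,0,0,0],[0,0,0.15,0,0,0],[0,0,0,0,0,0],[0,0,0,0,0,0],[0,0,0,0,0,0]]]'
```

```text
time: 7.25
tool_pos: [0.4919, -0.0015, 0.0462]
tcp_rot: [-0.4, 3.116, 0.0]
wrist_force: [-1.4, 0.8, 1.6]
width: -0.002
grip_force: 1.2
time: 7.67
tool_pos: [0.4924, -0.0017, 0.0433]
tcp_rot: [-0.399, 3.115, 0.0]
wrist_force: [0.9, 2.3, 4.2]
width: 0.002
grip_force: 2.0
```

```bash
python3 -m crank '[[[0,0,0.15,0,0,0],[0,0,0,0,0,0],[0,0,0,0,0,0],[0,0,0,0,0,0]]]'
python3 -m crank '[[[0,0,-1,0,0,0],[0,0,-3,0,0,0],[0,0,-3,0,0,0],[0,0,-3,0,0,0],[0,0,-2,0,0,0],[0,0,0,0,0,0],[0,0,0,0,0,0],[0,0,0,0,0,0]]]'
python3 - <<'E'
from h import *
w=read_camera('wrist');a=read_camera('scene');b=read_camera('side')
A=a[160:230,225:325];B=b[145:225,190:310]
cv2.imwrite('pics/c4.png',np.hstack([cv2.resize(w[100:384,100:420],(380,550)),np.vstack([cv2.resize(A,(400,280)),cv2.resize(B,(400,270))])]))
E
```

```text
time: 8.0
tool_pos: [0.4925, -0.0017, 0.042]
tcp_rot: [-0.399, 3.115, -0.0]
wrist_force: [-1.9, 1.4, 8.2]
width: 0.003
grip_force: 3.9
time: 8.67
tool_pos: [0.4909, -0.0019, 0.1603]
tcp_rot: [0.4, -3.115, 0.0]
wrist_force: [-1.0, 0.2, 0.6]
width: -0.003
grip_force: 0.0
```

View pics/c4.png

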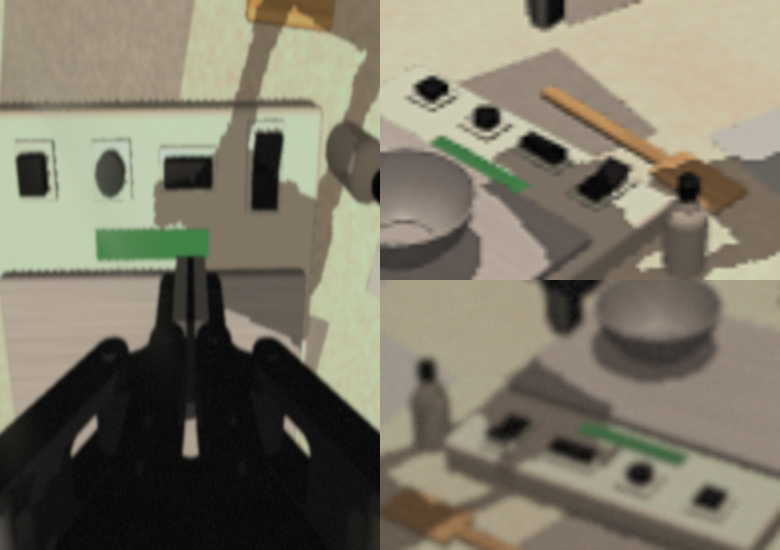

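The bar key bottomed out at 42 mm with about 8 N and is up again. The rocker is still on, nothing else looks moved, and the hand is clear.

```bash
python3 -c "
from workcell import *
print(finish_job())"
```

```text
the job is handed in; nothing more can be done
None
```

The scale was switched on at the rocker (about 11 N at its stop), then the bar key was pressed fully down (about 8 N) and came back up; the job is handed in with the hand clear, but no verdict was returned.

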